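# Load and wind up a carton bundling clamp

### The job

Add the loose small carton to the row in the bundling clamp: throw the ratchet's pawl clear, wind the pusher back, stand the carton upright in the gap between the row and the pusher's plate, put the pawl back on the toothed wheel and wind the knob up click by click until the row is held snug. Stop at the first click at which the plate really bears on the row, because one click more can crush the cartons, and let go so that the pawl holds it. Never force the knob back against the pawl, and leave everything else on the bench where it is.

Things in the scene. Friction and masses are not known exactly. Their poses are not given: they have to be found in the camera images.
- clamp: The bundling clamp, fixed: grey base plate 415 mm long, 12 mm thick, 100 mm wide (x -50 to 50, at the head -115 to 50). Origin on the table below the row's middle line, z up; 'clamp frame' below means its axes. Row along y at x = 0, end stop at -y, ratchet head at +y: gear housing x -62 to +34, y 89 to 161, top z = 50 mm; above it the toothed wheel and the knob, their upright axis at x = -26, y = 125 mm.
- row_floor (a point): Point on the base plate (12 mm above the table) at clamp x = 0, y = 0. The cartons stand on this plate between two round guide rods (62 mm free between them, tops 37 mm above the table). Two cartons like carton stand near-touching against an end stop whose face is set anew for each batch, anywhere from y = -132 to -108 mm; it is not measured.
- spindle (a joint): Knob angle, rad: 0 = wound right back (stop), grows clockwise seen from above, to 3.0; starts at 1.37 to 1.55, too far forward for the carton to fit. Clockwise drives the pusher to -y, 26 mm per rad. Pawl down: one click each 0.314 rad (20 teeth); held against turning back at whole multiples of 0.314. Turn 0.04 past, then let it settle back on the pawl.
- knob_grip (a point): Middle of the knob's grip, on the knob axis, 136 mm above the table. The knob is a black bar 60 mm long (this point's x), 20 mm thick (its y), 30 mm tall (121 to 151 mm above the table); it turns about z with the spindle. Friction about 0.04 N m; unloaded it stays where it is left.
- ratchet: Spindle with the steel ratchet wheel and the knob on top of it. The wheel: 96 mm across, 20 crown teeth 6 mm high on its upper face, tips 68 mm above the table. Origin on the knob axis at table height, x along the knob's bar.
- pawl (a joint): Pawl angle, rad, about a level axis along clamp y: 0 = nose down in the teeth (rides up to 0.15 over the tips), 1.26 = thrown clear, at its stop. A weighted lever without spring: it falls to the side it leans to, dead point near 0.65; 0.5 N on its ball moves it.
- pawl_ball (a point): Centre of the 20 mm ball on the pawl's thumb lever (8 mm rod, 45 mm from pivot to ball, 36 deg from upright). Pawl down: clamp frame x = -45.5, y = 195, z = 110 mm. Thrown clear: x = -98.5, same y and z. In between it rises to z = 118.5 mm at x = -72. Push it to -x to free the pawl, to +x to drop it in.
- pawl_arm: The pawl: nose arm 47 mm long, from the pivot (clamp frame x = -72, y = 165, z = 73.5 mm) to +x onto the wheel when down; thrown, it points 61 deg up, its tip at z = 117 mm; its thumb lever stands on the same shaft at y = 195 mm. Origin at the pivot, y = 165 mm; its axes are the clamp's when the pawl is down.
- carriage: The pusher, on the guide rods: aluminium block 92 mm wide, top z = 63 mm, with a sprung steel plate (56 mm wide, z 19 to 81 mm) before it. Origin at table height, clamp y = 46 - 26 x spindle mm; unloaded plate face 24 mm before it (-y). The plate gives from 5 N on, then 1.5 N per mm (12 N a click). Cartons are crushed above 22 N. At the knob 5 N is 0.13, 22 N is 0.57 N m, friction apart.
- carton: The loose carton to load: plain cardboard, 56 mm wide (its x), 40 mm thick (its y), 95 mm tall, 90 to 180 g, upright on the table on the right. Origin: centre of its underside, z up. In the row its thickness lies along clamp y, either way round.
- big_carton: Bystander: a bigger carton 45 x 80 x 130 mm (x, y, z), standing near the small one; the two may have swapped places. Origin: centre of its underside.
- tape_roll: Bystander: roll of packing tape lying flat, 104 mm across, 48 mm high. Origin: centre of its underside.
- marker: Bystander: marker pen lying along its x, 140 mm long, 16 mm thick. Origin below its middle.
- stapler: Bystander: black stapler, 120 x 30 x 41 mm. Origin: centre of its underside.
- pen_cup: Bystander: grey cup with pens, 76 mm across, 100 mm high, the pens to 160 mm. Origin: centre of its underside.
There are look-alikes about, which are no part of the job. What is shaped like the carton but pink or purple is not meant.

How it is judged:
By the outcome, as a careful person would: the job done as asked, in the order asked, and still so for the second after the job is handed in, with the robot touching nothing.
It also fails if it takes over 72 s, if anything falls off the work surface, if the arm or the gripper's body presses on something with over 40 N, if the wrist force passes 120 N, or if a joint passes its speed limit or range.

### The arm

A 6-joint arm with a two-finger parallel gripper is mounted at the origin on the work surface. World frame = base frame: x ahead of the robot, y to its left, z up, the work surface at z = 0. Lengths are in mm, angles in rad, forces in N, time in s.
With the tool pointing down it reaches from about 275 to 725 mm from the base axis. Payload 5.6 kg.
Tool frame: the origin (TCP) lies between the finger pads; the fingertips stand 14 mm ahead of it and the grasp point (between the pads) lies 5 mm behind it; z points along the fingers, y is the direction in which the jaws open and shut (so a half turn about z gives the same grasp; the last joint's range is limited). The gripper opens to 85 mm and grips with 20 to 120 N. Pads are 22 mm wide; open, the fingers measure 114 mm over their backs; the gripper's body (76 mm by 85 mm) begins 54 mm behind the grasp point. The pads swing forward as they close: fully open they stand 13 mm farther back than shut.
Start: joints at [1.551, 0.255, 0.108, 0, -1.424, -0.285], TCP at [165.029, 524.651, 221.883] pointing down, gripper open.
Joint ranges: [-2.95, 2.95], [-1.21, 1.97], [-1.09, 1.5], [-2.87, 1.71], [-2.94, -0.07], [-3.05, 3.05]. Speed limits (rad/s): [2.57, 2.57, 3.14, 3.14, 3.14, 3.14].

### API

Orientations are given as a unit quaternion [w, x, y, z].
In Python, from plant import get_obs, read_camera, camera_info, sign_off gives the robot as it stands. The module is installed in compiled form; this text tells all that it offers.
- The arm moves only by the shell command python3 -m jog 'ROWS' [FORCE]. ROWS is JSON, one flat list of numbers, 5 for each row, row after row: the shift along the world's x, y, z in mm, then the turn about the world's z in degrees, then the closure, from 0 (fully open) to 1 (shut). A call has 1 to 20 rows; each row shifts and turns the pose as measured when the row begins; what a row does not reach is not made up. A row lasts 1/8 s, in which the tool goes at most 62.5 mm and 10.7 degrees, less where a joint would pass 70% of its speed; a pose out of reach is approached as far as the arm can. A call is refused whole if a number of a shift passes 62.5 or a number of a turn 10.7, either way. A call with a gripper value outside its range is refused whole. The fingers move at their own pace and stop on an object; FORCE is the grip in N (left out, the last holds). Time passes only in rows, so rows that do not move let the fingers close. It gives the time, the measured TCP pose, the force and the opening at its end, in the units of the state.
- get_obs(): the state, without advancing time (a new reading comes with each control period).
- read_camera(name): name is "scene" or "top" or "wrist"; returns the picture (480x640x3 uint8, blue, green, red); there is no depth.
- camera_info(name): a dict with "K" (3x3 intrinsics, pixels), "pose" (4x4, takes a point from camera to world coordinates); the wrist camera has in their place "tool_from_camera" (4x4, takes a point from camera to tool coordinates, whose origin is the TCP and whose axes are the flange's). Camera axes: x right, y up, looking along -z (the intrinsics and any distortion apply to the point x, -y, -z); pixel columns grow to the right and rows downward; lengths in mm; the calibration is good to about 2 mm. The wrist camera is an equidistant fisheye: a pixel r from the principal point sees the ray r / f radians off the axis. A picture is of the moment at which its call begins: read the wrist's pose just before it. camera_info takes no time and is no camera call.
- sign_off(): hands the job in, once; it reports no verdict.
The state is a dict: "clock": time; "qpos": joint angles; "joint_velocities": joint speeds; "joint_efforts": joint torques, N m; "position": TCP position; "eef_rot": TCP orientation; "ft_force": force on the tool from outside, world axes, zero at the start; "wrist_torque": the same for the moment, N m; "opening": finger opening in mm.
Only numpy, scipy, OpenCV 4.12 (cv2) and the standard library are available. Lean on these libraries where they do the work, as an engineer would, in place of code of your own. Each camera call takes 0.05 s, during which the arm holds its last target. There are 200 camera calls.

## Working session

There is one attempt and no reset: what is moved stays moved. The work goes in short steps, Python scripts to look and compute and a shell command to move; the robot and the scene stay as the last step left them, time stands still between calls to the robot, and variables do not carry over. Pictures are saved under pics/ and viewed, about 8 in all and at most 12, crops included, and the job is handed in when it is done.

```bash
mkdir -p pics; python3 - <<'E'
from plant import *
import cv2
o=get_obs();print(o)
for n in("scene","top"):
    cv2.imwrite(f"pics/{n}0.png",read_camera(n)); i=camera_info(n);print(n,i)
print(camera_info("wrist"))
E
```

```text
{'clock': 0.0, 'qpos': array([ 1.55058405e+00,  2.55773876e-01,  1.06991515e-01, -4.67618340e-04,
       -1.42390700e+00, -2.84640864e-01]), 'joint_velocities': array([ 0.0016585 ,  0.00088914,  0.00028508, -0.00054948, -0.00069951,
       -0.00151147]), 'joint_efforts': array([ 4.74171848e-04, -3.86630523e+01,  2.37941176e+01,  5.36547929e+00,
       -6.11719894e-03, -1.49548917e-06]), 'position': array([164.85570433, 524.16738204, 220.97757614]), 'eef_rot': array([ 9.68743037e-04,  9.88399846e-01, -1.51870983e-01, -1.04461672e-04]), 'ft_force': array([-0.35152785,  0.47940217,  0.14233218]), 'wrist_torque': array([ 0.00445818, -0.0561208 ,  0.02413329]), 'opening': 85.54274036256838}
scene {'K': array([[615.33368063,   0.        , 313.38118585],
       [  0.        , 615.33368063, 246.87227463],
       [  0.        ,   0.        ,   1.        ]]), 'pose': array([[ 6.26976712e-01, -5.98841451e-01,  4.98286182e-01,
         1.18982634e+03],
       [ 7.79024285e-01,  4.78149403e-01, -4.05578984e-01,
        -6.49682797e+02],
       [ 4.62226678e-03,  6.42465614e-01,  7.66300574e-01,
 
[... 449 characters left out ...]
+01],
       [-1.94239318e-03,  2.02586688e-01,  9.79262406e-01,
         1.15950139e+03],
       [ 0.00000000e+00,  0.00000000e+00,  0.00000000e+00,
         1.00000000e+00]])}
{'K': array([[371.64829954,   0.        , 320.31177864],
       [  0.        , 371.64829954, 232.59123365],
       [  0.        ,   0.        ,   1.        ]]), 'tool_from_camera': array([[-2.16242495e-04,  9.47108914e-01,  3.20912228e-01,
         8.35372542e+01],
       [ 9.99999819e-01,  2.48739804e-05,  6.00426131e-04,
        -6.73093403e-01],
       [ 5.60686576e-04,  3.20912300e-01, -9.47108749e-01,
        -1.53053628e+02],
       [ 0.00000000e+00,  0.00000000e+00,  0.00000000e+00,
         1.00000000e+00]])}
```

View pics/scene0.png

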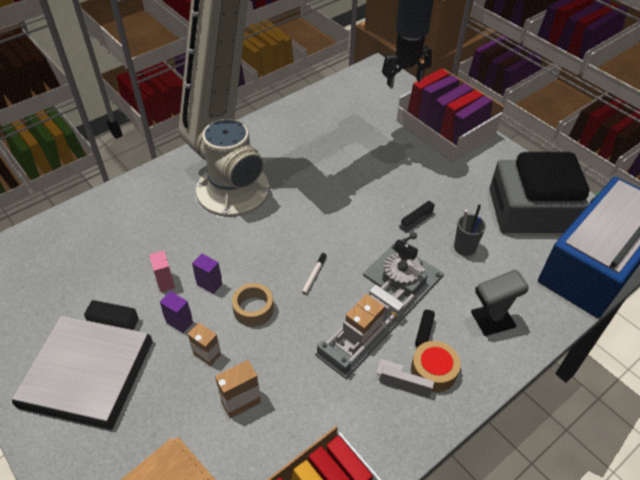

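View pics/top0.png

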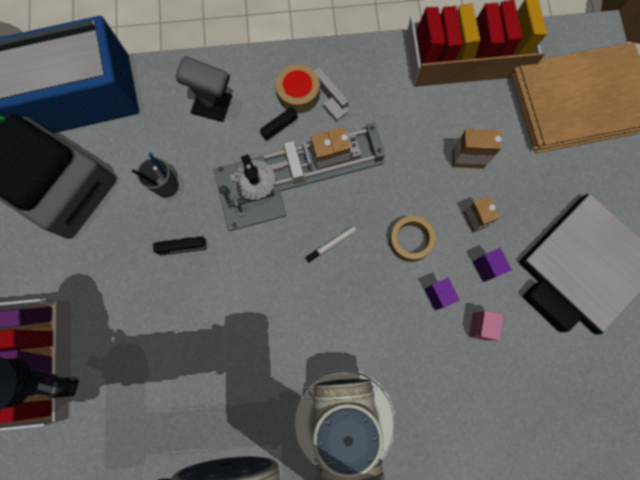

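Scene: robot at (235,165), clamp from (335,355) to (410,255), loose small carton at (204,343), big carton at (238,388). In the top view, the clamp runs from its head at (245,190) to its end stop at (375,140), and the small carton's top is at (486,208). Next I'll zoom in on both areas.

```bash
cat > h.py <<'E'
from plant import *
import numpy as np, cv2
from scipy.spatial.transform import Rotation as R
def ray(n,u,v,obs=None):
    i=camera_info(n);K=i["K"]
    a,b=(u-K[0,2])/K[0,0],(v-K[1,2])/K[1,1]
    if n=="wrist":
        r=np.hypot(a,b);d=np.array([a/r*np.sin(r),-b/r*np.sin(r),-np.cos(r)])
        T=np.eye(4);q=obs["eef_rot"];T[:3,:3]=R.from_quat([q[1],q[2],q[3],q[0]]).as_matrix();T[:3,3]=obs["position"]
        P=T@i["tool_from_camera"]
    else: d=np.array([a,-b,-1]);P=i["pose"]
    return P[:3,3],P[:3,:3]@d
def at(n,u,v,z,obs=None):
    c,d=ray(n,u,v,obs);return c+d*(z-c[2])/d[2]
def two(r1,r2):
    (a,d),(b,e)=r1,r2;s=np.linalg.lstsq(np.c_[d,-e],b-a,rcond=None)[0]
    p,q=a+d*s[0],b+e*s[1];return (p+q)/2,np.linalg.norm(p-q)
E
python3 - <<'E'
import cv2,numpy as np
t=cv2.imread("pics/top0.png");s=cv2.imread("pics/scene0.png")
a=cv2.resize(t[115:235,205:395],None,fx=4,fy=4,interpolation=cv2.INTER_CUBIC)
cv2.imwrite("pics/topz.png",a)
b=cv2.resize(s[310:420,180:270],None,fx=4,fy=4,interpolation=cv2.INTER_CUBIC)
c=cv2.resize(t[120:230,430:520],None,fx=4,fy=4,interpolation=cv2.INTER_CUBIC)
cv2.imwrite("pics/cart.png",np.hstack([b,c]))
E
```

```text
(no output)
```

View pics/topz.png

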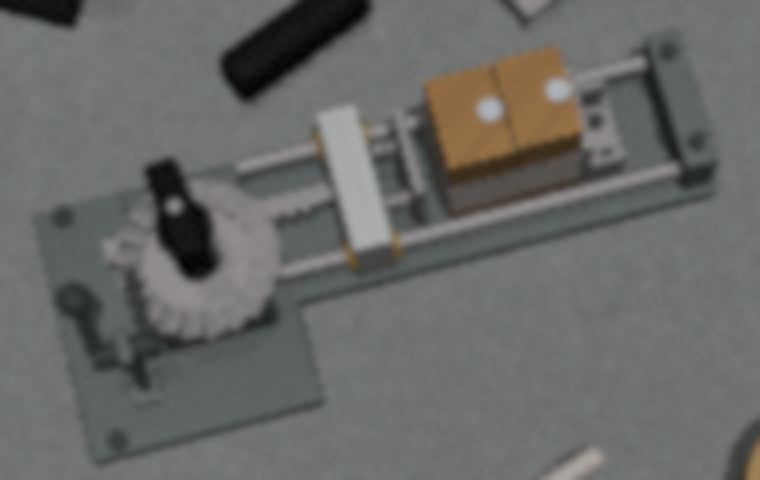

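View pics/cart.png

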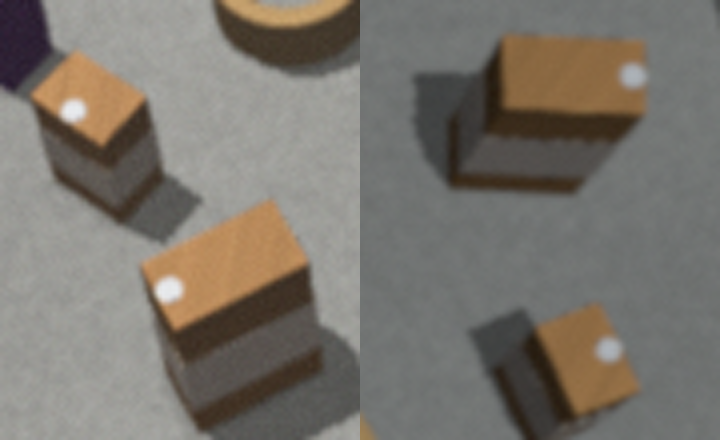

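In the clamp zoom the wheel centre is about (208,260), the pawl ball (75,300) (pawl down), the plate about (408,165), and the row's top spans (428,80) to (580,135). In the carton crop, the small carton's top corners are clear in both views: (540,328),(600,302),(638,385),(577,416) from above.

```bash
python3 - <<'E'
from h import *
T=lambda x,y:(205+x/4,115+y/4)
C=lambda x,y:(430+(x-360)/4,120+y/4)
S=lambda x,y:(180+x/4,310+y/4)
ct=[C(*p) for p in[(540,328),(600,302),(638,385),(577,416)]]
cs=[S(*p) for p in[(75,52),(148,98),(104,146),(32,95)]]
print("carton z95 top:");a=np.array([at("top",*p,95)[:2] for p in ct]);print(a.round(),a.mean(0).round(1))
b=np.array([at("scene",*p,95)[:2] for p in cs]);print(b.round(),b.mean(0).round(1))
print("2view centre",two(ray("top",*np.mean(ct,0)),ray("scene",*np.mean(cs,0))))
for q in(a,b):
    for i in range(4):
        d=q[(i+1)%4]-q[i];print(np.hypot(*d).round(1),np.degrees(np.arctan2(d[1],d[0])).round(1),end=" | ")
print()
for n,p,z in[("corner +x head",(38,215),12),("corner -x head",(97,462),12),("-115,y1",(322,402),12),("-50,y1",(305,300),12),("-50 end",(712,197),12),("wheel",(208,260),65),("ball",(75,300),110),("dot knob",(173,206),151),("row c1",(428,80),107),("row c2",(560,48),107),("row c3",(580,135),107),("row c4",(450,168),107),("plate top1",(397,108),81),("plate top2",(417,185),81)]:
    print(n,at("top",*T(*p),z)[:2].round(1))
E
```

```text
carton z95 top:
[[ 453. -344.]
 [ 465. -380.]
 [ 415. -393.]
 [ 401. -356.]] [ 433.5 -368.3]
[[ 406. -358.]
 [ 459. -342.]
 [ 470. -379.]
 [ 415. -393.]] [ 437.5 -367.9]
2view centre (array([ 434.85634887, -368.25031057,   91.82546568]), np.float64(2.6935610869449897))
38.2 -72.1 | 51.9 -165.3 | 39.7 111.1 | 54.2 13.2 | 55.8 16.9 | 38.9 -73.2 | 56.9 -165.5 | 36.6 105.3 | 
corner +x head [624.2 256. ]
corner -x head [463.7 228.9]
-115,y1 [487.4  90.8]
-50,y1 [552.9  95.8]
-50 end [ 594.1 -160.8]
wheel [565.6 147.1]
ball [533.4 217.9]
dot knob [567.5 153.9]
row c1 [646.5   8.3]
row c2 [658.5 -69.5]
row c3 [604.2 -75.2]
row c4 [591.7   0.8]
plate top1 [642.4  27.8]
plate top2 [593.5  20.5]
```

```bash
python3 -m jog '[33,-34,0,3,1, 33,-34,0,3,1, 33,-34,0,3,1, 33,-34,0,3,1, 33,-34,0,3,1, 33,-34,0,3,1, 33,-34,0,3,1, 33,-34,0,3,1, 33,-34,0,3,1, 33,-34,0,0,1, 33,-34,0,0,1, 33,-34,0,0,1, 0,0,0,0,1]' 60
python3 - <<'E'
from h import *
import pickle
o=get_obs();im=read_camera("wrist");cv2.imwrite("pics/w1.png",im);pickle.dump(o,open("w1.pkl","wb"));print(o["clock"],o["position"],o["eef_rot"],o["qpos"])
E
```

```text
clock: 1.72
position: [568.1, 99.5, 213.9]
eef_rot: [0.005, 0.996, 0.092, -0.004]
ft_force: [0.2, 0.4, -0.1]
opening: -0.1
1.725 [568.05726905  99.52478923 213.85513538] [ 0.00482976  0.99571384  0.09228145 -0.00384073] [ 0.44873115  0.31694807  0.17016364  0.00643282 -1.43458335  1.30598734]
```

View pics/w1.png

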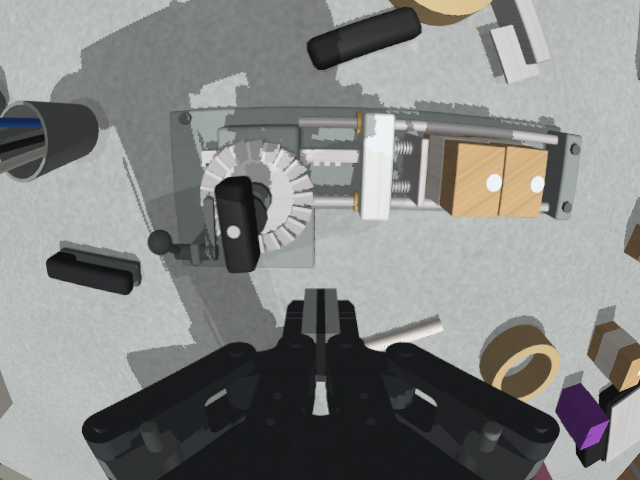

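The wrist view shows the pawl ball at (160,242), the knob bar's top centred near (236,226) (dot at (233,232)), the wheel centre near (257,197), the carriage block (363,113)–(389,220), the plate at about x=422 and the row tops from (450,141) to (540,218). I'll fit the clamp pose from these points.

```bash
cat > fit.py <<'E'
from h import *
import pickle
from scipy.optimize import least_squares
o=pickle.load(open("w1.pkl","rb"))
W=lambda u,v,z:at("wrist",u,v,z,o)[:2]
T=lambda x,y,z:at("top",205+x/4,115+y/4,z)[:2]
pts=[("ballW",W(160,242,110),-45.5,195),("ballT",T(75,300,110),-45.5,195),("wheelW",W(257,197,65),-26,125),
("headcornW",W(171,112,12),50,None),("headcornT",T(38,215,12),50,None),("headcorn2T",T(97,462,12),-115,None),
("knobW",W(236,226,151),-26,125),
("endW",W(580,135,12),50,"e"),("endT",T(712,197,12),-50,"e"),
("blockW",(W(363,113,63)+W(396,114,63)+W(389,220,63)+W(360,217,63))/4,0,"c"),("step",T(305,300,12),-50,"s"),("step2",T(322,402,12),-115,"s")]
def res(p,full=False):
    r=[];c,s=np.cos(p[2]),np.sin(p[2])
    for n,w,x,y in pts:
        y={None:p[3],"e":p[3]-415,"c":p[4],"s":p[5]}.get(y,y) if not isinstance(y,(int,float)) else y
        m=np.array([p[0]+c*x-s*y,p[1]+s*x+c*y]);r.append(w-m)
    return np.array(r) if full else np.ravel(r)
f=least_squares(res,[610,34,.16,220,10,100],loss="soft_l1",f_scale=3)
p=f.x
def tocl(w):
    c,s=np.cos(p[2]),np.sin(p[2]);d=np.array(w)[:2]-p[:2];return np.array([c*d[0]+s*d[1],-s*d[0]+c*d[1]])
def tow(x,y):
    c,s=np.cos(p[2]),np.sin(p[2]);return np.array([p[0]+c*x-s*y,p[1]+s*x+c*y])
if __name__=="__main__":
    print(p.round(3),np.degrees(p[2]).round(2))
    for (n,*_),r in zip(pts,res(p,True)):print(n,r.round(1))
    for n,u,v,z in[("rowc1",450,141,107),("rowc2",548,150,107),("rowc3",540,218,107),("rowc4",442,216,107),("plate far",426,136,81),("plate near",419,207,81),("barA",236,181,151),("barB",241,271,151),("block1",396,114,63),("block2",389,220,63),("dot",233,232,151)]:
        print(n,tocl(W(u,v,z)).round(1))
    a,b=W(235,181,151),W(241,271,151);print("bar deg",np.degrees(np.arctan2(*(a-b)[::-1])),np.hypot(*(a-b)))
    for n,x,y in[("ball",-45.5,195),("knob",-26,125),("row0",0,0)]:print(n,tow(x,y).round(1))
E
python3 fit.py
```

```text
[6.14110e+02 3.43340e+01 1.69000e-01 2.17507e+02 2.44060e+01 7.39920e+01] 9.69
ballW [-2.7  1.3]
ballT [-3. -1.]
wheelW [ 2.8 -0.2]
headcornW [0.8 1.5]
headcornT [-2.6 -1.2]
headcorn2T [-0.5 -0.5]
knobW [5.4 0. ]
endW [  2.1 -24.3]
endT [-3.9  8. ]
blockW [3.2 0.4]
step [ 0.5 -3. ]
step2 [-0.9  2.9]
rowc1 [ 31.7 -21.4]
rowc2 [  32.4 -109.1]
rowc3 [ -24.4 -111. ]
rowc4 [-25.1 -20.6]
plate far [ 32.5 -10.5]
plate near [-25.5  -9.2]
barA [  7.7 122.7]
barB [-51.3 122.8]
block1 [48.1 10.7]
block2 [-42.6  11.5]
dot [-24.6 126.3]
bar deg 10.217397086540272 58.96559706068101
ball [536.5 218.9]
knob [567.5 153.2]
row0 [614.1  34.3]
```

```bash
python3 -m jog '[1,42,0,0,1, 1,42,0,0,1, 0,42,0,0,1, 0,0,-45,0,1, 0,0,-35,0,1, 0,0,-20,0,1, 0,0,0,0,1]'
python3 -c "
from fit import *
o=get_obs();print(o['position'],tocl(o['position']),o['ft_force'])"
```

```text
clock: 2.65
position: [562.7, 236.4, 111.5]
eef_rot: [0.004, 0.995, 0.097, -0.005]
ft_force: [0.6, 0.1, -0.0]
opening: 0.1
[562.65812336 236.42934563 111.45925466] [-16.71777876 207.87623323] [ 0.59048176  0.09487855 -0.00883274]
```

```bash
python3 -m jog '[3,-11,1,0,1, -10,-1,1,0,1, -12,-2,0,0,1, -12,-2,0,0,1, -12,-2,0,0,1, -6,-1,0,0,1, 0,0,0,0,1]'
python3 - <<'E'
from fit import *
o=get_obs();print(o['position'],tocl(o['position']),o['ft_force'])
im=read_camera("wrist");cv2.imwrite("pics/w2.png",im)
E
```

```text
clock: 3.52
position: [511.0, 217.3, 118.5]
eef_rot: [0.002, 0.995, 0.097, -0.001]
ft_force: [-0.2, 1.2, 0.8]
opening: 0.0
[510.99327672 217.26462288 118.47947547] [-70.87482296 197.67730371] [-0.18067651  1.17627931  0.83268506]
```

View pics/w2.png

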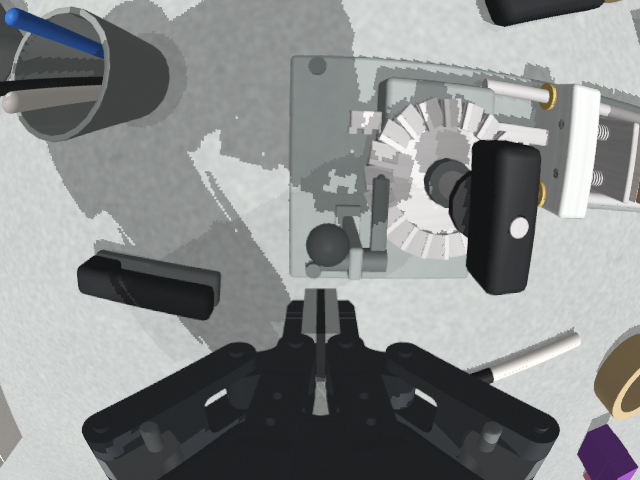

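The ball shows at (327,245), with the finger tip at (320,290) on its -x side, and the nose arm at (380,180–270). I'll compute the ball's clamp position.

```bash
python3 - <<'E'
from fit import *
o=get_obs()
for z in(110,118): print(z,tocl(at("wrist",327,245,z,o)))
print("dot",tocl(at("wrist",519,228,151,o)),"tip px300",tocl(at("wrist",320,295,104,o)))
for n,u,v,z in[("nose end far",380,178,68),("arm near",380,265,73)]:print(n,tocl(at("wrist",u,v,z,o)))
print(o["eef_rot"])
E
```

```text
110 [-47.52936017 195.36354323]
118 [-44.50187665 195.61759257]
dot [-23.86572041 124.13696322] tip px300 [-77.16433235 197.85459046]
nose end far [-22.80260657 165.60257913]
arm near [-73.41778285 162.59352908]
[ 0.00207823  0.99526122  0.09720835 -0.00114673]
```

The pawl is still down: the finger slid over the ball because z crept up. I'll go back and push lower, in smaller steps.

```bash
python3 -m jog '[0,0,45,0,1, 30,5,0,0,1, 28,5,0,0,1, 0,0,-40,0,1, 0,-2,-18,0,1, 0,0,0,0,1]'; python3 -c "
from fit import *
o=get_obs();print(tocl(o['position']))"
```

```text
clock: 4.32
position: [573.5, 226.0, 104.9]
eef_rot: [0.002, 0.995, 0.097, -0.0]
ft_force: [-0.4, -0.0, 0.8]
opening: 0.2
[ -7.79161825 195.76316063]
```

```bash
python3 -m jog '[-10,-2,0,0,1, -10,-2,0,0,1, -8,-1,0,0,1, 0,0,0,0,1]'; python3 -c "
from fit import *
o=get_obs();print(tocl(o['position']),o['ft_force'])"; python3 - <<'E'
from fit import *
o=get_obs();im=read_camera("wrist");cv2.imwrite("pics/w3.png",im[140:400,200:480])
E
```

```text
clock: 4.82
position: [546.9, 221.8, 110.3]
eef_rot: [0.001, 0.995, 0.098, 0.005]
ft_force: [0.7, -0.1, -0.1]
opening: 0.3
[-34.75905443 196.10347647] [ 0.66593214 -0.05832515 -0.06778522]
```

View pics/w3.png

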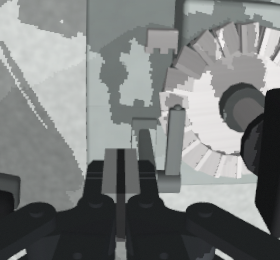

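The finger covers the ball now, so it is being pushed ahead of the finger. z creeps up as I move to -x, so I'll compensate for that.

```bash
python3 -m jog '[-8,-1,-3,0,1, -8,-1,-2,0,1, -8,-1,-1,0,1, -8,-1,-1,0,1, -5,-1,0,0,1, 0,0,0,0,1]'; python3 - <<'E'
from fit import *
o=get_obs();print(tocl(o['position']),o['ft_force']);im=read_camera("wrist");cv2.imwrite("pics/w4.png",im[140:400,160:480])
E
```

```text
clock: 5.62
position: [522.4, 217.7, 117.7]
eef_rot: [-0.0, 0.995, 0.1, 0.023]
ft_force: [0.8, -0.1, 2.0]
opening: -0.1
[-59.53928808 196.23677842] [ 0.83361351 -0.09949496  1.95349171]
```

View pics/w4.png

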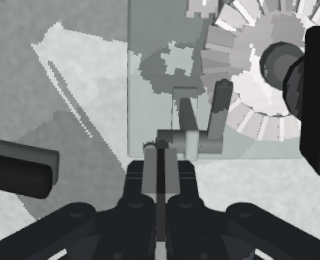

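```bash
python3 -m jog '[-8,-1,-3,0,1, -5,-1,-2,0,1, 0,0,0,0,1]'; python3 - <<'E'
from fit import *
o=get_obs();print(tocl(o['position']),o['ft_force'],o['wrist_torque'],o['qpos'])
E
python3 -m jog '[10,2,10,0,1, 10,2,15,0,1, 12,2,30,0,1, 0,0,0,0,1]'
python3 - <<'E'
from fit import *
o=get_obs();print(tocl(o['position']),o['ft_force'],o['wrist_torque'],o['qpos']);pickle.dump(o,open("w5.pkl","wb"));im=read_camera("wrist");cv2.imwrite("pics/w5.png",im)
E
```

```text
clock: 6.05
position: [512.7, 216.2, 117.1]
eef_rot: [-0.0, 0.995, 0.101, 0.027]
ft_force: [0.9, -1.3, 2.9]
opening: -0.3
[-69.3873694 196.3236527] [ 0.94635928 -1.26424379  2.85845245] [-0.43736977  0.19756983 -0.05959529] [ 0.70123809  0.28622695 -0.13671363  0.03413069 -1.10350792  1.05668618]
clock: 6.55
position: [542.8, 222.4, 169.4]
eef_rot: [0.001, 0.995, 0.101, 0.023]
ft_force: [-0.3, 0.6, -0.6]
opening: -0.4
[-38.70780851 197.43416917] [-0.28394884  0.58127967 -0.64337689] [ 0.01137236  0.16477041 -0.01447496] [ 0.67213098  0.31560176  0.046145    0.02703351 -1.26334873  1.09237905]
```

View pics/w5.png

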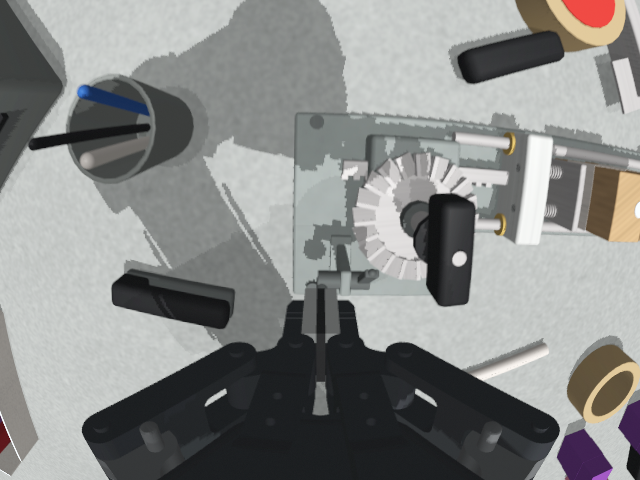

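The nose arm no longer lies across the wheel: its tip is up near (372,275). No ball shows at its old place, so the pawl appears to be thrown. The knob's dot is at (459,258). Next I'll fit the knob bar's box silhouette numerically.

```bash
cat > knob.py <<'E'
from fit import *
from scipy.optimize import minimize
def proj(o,X):
    i=camera_info("wrist");q=o["eef_rot"];T=np.eye(4);T[:3,:3]=R.from_quat([q[1],q[2],q[3],q[0]]).as_matrix();T[:3,3]=o["position"]
    P=np.linalg.inv(T@i["tool_from_camera"]);c=np.c_[X,np.ones(len(X))]@P.T
    x,y,z=c[:,0],-c[:,1],-c[:,2];t=np.arctan2(np.hypot(x,y),z);r=np.hypot(x,y);f=i["K"][0,0]
    return np.c_[i["K"][0,2]+f*t*x/r,i["K"][1,2]+f*t*y/r]
def box(cx,cy,yaw,lx,ly,z0,z1):
    c,s=np.cos(yaw),np.sin(yaw)
    return np.array([[cx+c*a*lx/2-s*b*ly/2,cy+s*a*lx/2+c*b*ly/2,z] for a in(-1,1) for b in(-1,1) for z in(z0,z1)])
def fitbox(im,o,mask,x0,l,z,span=60):
    def cost(p):
        h=cv2.convexHull(proj(o,box(p[0],p[1],p[2],*l,*z)).astype(np.float32)*16)
        m=np.zeros(mask.shape,np.uint8);cv2.fillConvexPoly(m,h.astype(np.int32),1,shift=4)
        i=(m&mask).sum();out=(m&~mask&1).sum()
        k=cv2.dilate(m,np.ones((15,15),np.uint8));return -(i-out-((k&mask)&(1-m)).sum())/m.sum()
    best=min((minimize(cost,[x0[0]+a,x0[1]+b,x0[2]+d],method="Nelder-Mead",options=dict(initial_simplex=np.array([[x0[0]+a,x0[1]+b,x0[2]+d]]+[[x0[0]+a+5,x0[1]+b,x0[2]+d],[x0[0]+a,x0[1]+b+5,x0[2]+d],[x0[0]+a,x0[1]+b,x0[2]+d+.1]]),xatol=.02,fatol=1e-4)) for a in(-3,3) for b in(-3,3) for d in(-.1,.1)),key=lambda r:r.fun)
    return best.x,best.fun
def dark(im): return (im.max(2)<60).astype(np.uint8)
E
python3 - <<'E'
from knob import *
for n in("w1","w5"):
    o=pickle.load(open(n+".pkl","rb"));im=cv2.imread(f"pics/{n}.png")
    x,f=fitbox(im,o,dark(im),[568,153,.22],(60,20),(121,151));print(n,x.round(2),np.degrees(x[2]).round(1),f.round(3))
    u=(233,232) if n=="w1" else (459,258);print("dot",at("wrist",*u,151,o).round(1))
o5=o;o1=pickle.load(open("w1.pkl","rb"));print("2view dot",two(ray("wrist",233,232,o1),ray("wrist",459,258,o5)))
print("nose tip",tocl(at("wrist",372,275,117,o5)))
q=get_obs()["eef_rot"];M=R.from_quat([q[1],q[2],q[3],q[0]]).as_matrix();print("tool z",M[:,2].round(3),"yaw x",np.degrees(np.arctan2(M[1,0],M[0,0])).round(1))
E
```

```text
w1 [5.6453e+02 1.6135e+02 3.1000e-01] 17.8 0.0
dot [568.7 154.6 151. ]
w5 [ 5.6803e+02  1.5754e+02 -2.0000e-02] -0.9 0.0
dot [569.3 153.3 151. ]
2view dot (array([569.69884185, 154.28861089, 153.0969718 ]), np.float64(0.35959780857890294))
nose tip [-48.33417583 165.3786472 ]
tool z [ 0.042  0.002 -0.999] yaw x 11.5knob.py:16: RuntimeWarning: overflow encountered in scalar negative
  k=cv2.dilate(m,np.ones((15,15),np.uint8));return -(i-out-((k&mask)&(1-m)).sum())/m.sum()
knob.py:16: RuntimeWarning: overflow encountered in scalar subtract
  k=cv2.dilate(m,np.ones((15,15),np.uint8));return -(i-out-((k&mask)&(1-m)).sum())/m.sum()
```

```bash
sed -i 's/i=(m&mask).sum();out=(m&~mask&1).sum()/i=float((m\&mask).sum());out=float((m\&(1-mask)).sum())/; s/((k&mask)&(1-m)).sum()/float(((k\&mask)\&(1-m)).sum())/' knob.py
python3 - <<'E'
from knob import *
for n in("w1","w5"):
    o=pickle.load(open(n+".pkl","rb"));im=cv2.imread(f"pics/{n}.png")
    x,f=fitbox(im,o,dark(im),[569,154,.22],(60,20),(121,151));print(n,x.round(2),np.degrees(x[2]).round(1),round(f,3))
E
```

```text
w1 [5.6879e+02 1.5253e+02 2.4000e-01] 13.6 -0.625
w5 [5.6789e+02 1.5401e+02 3.4000e-01] 19.8 -0.277
```

```bash
python3 -m jog '[9,-22,20,3.5,0.45, 9,-22,0,0,0.45, 8,-20,0,0,0.45, 0,0,0,0,0.45]'
python3 -c "
from fit import *
o=get_obs();q=o['eef_rot'];M=R.from_quat([q[1],q[2],q[3],q[0]]).as_matrix();print(M[:,2].round(3),np.degrees(np.arctan2(M[1,0],M[0,0])),o['opening'],o['position'],np.degrees(o['qpos']))"
```

```text
clock: 7.1
position: [563.5, 156.4, 181.0]
eef_rot: [0.001, 0.991, 0.132, 0.015]
ft_force: [-0.2, 0.8, 0.3]
opening: 46.4
[ 0.03   0.002 -1.   ] 15.197887573818837 46.40767474974332 [563.4789323  156.43398639 181.01574999] [ 31.35220043  18.152053     4.76206416   0.83009291 -75.07610292
  73.63755543]
```

```bash
python3 -m jog '[6,-2,-15,0,0.45, 0,0,-20,0,0.45, 0,0,-10,0,0.45, 0,0,0,0,0.45]'; python3 -m jog '[0,0,0,0,1, 0,0,0,0,1, 0,0,0,0,1, 0,0,0,0,1]' 30; python3 -c "
from fit import *
o=get_obs();print(o['opening'],o['wrist_torque'],tocl(o['position']))"
```

```text
clock: 7.6
position: [567.3, 155.6, 129.4]
eef_rot: [0.001, 0.991, 0.133, 0.012]
ft_force: [0.2, 0.0, -0.2]
opening: 46.6
clock: 8.1
position: [568.1, 153.3, 130.2]
eef_rot: [0.003, 0.991, 0.133, 0.012]
ft_force: [0.6, 0.7, -2.6]
opening: 18.9
18.91579461655255 [-0.04529193 -0.14648533  0.02537059] [-25.33498591 125.09707485]
```

```bash
cat > st.py <<'E'
from fit import *
o=get_obs();q=o['eef_rot'];M=R.from_quat([q[1],q[2],q[3],q[0]]).as_matrix()
y=np.degrees(np.arctan2(M[1,0],M[0,0]))
print("t",round(o['clock'],2),"yaw",y.round(2),"clampyaw",(y-9.7).round(2),"pos",o['position'].round(1),"cl",tocl(o['position']).round(1),"F",o['ft_force'].round(1),"T",o['wrist_torque'].round(3),"op",round(o['opening'],1),"q6",np.degrees(o['qpos'][5]).round(1),"tz",M[:,2].round(3))
E
python3 -m jog '[0,0,2,10,1, 0,0,0,10,1, 0,0,0,10,1, 0,0,0,10,1, 0,0,0,10,1, 0,0,0,10,1, 0,0,0,0,1]'; python3 st.py
```

```text
clock: 8.98
position: [568.7, 152.8, 130.1]
eef_rot: [-0.003, 0.783, 0.622, 0.012]
ft_force: [1.3, -1.4, -4.0]
opening: 19.2
t 8.97 yaw 77.0 clampyaw 67.3 pos [568.7 152.8 130.1] cl [-24.7 125.5] F [ 1.3 -1.4 -4. ] T [-0.376 -0.088 -0.003] op 19.2 q6 137.3 tz [ 0.015  0.019 -1.   ]
```

```bash
python3 -m jog '[0,0,0,8,1, 0,0,0,6,1, 0,0,0,0,1]'; python3 st.py; python3 -m jog '[0,0,0,3,1, 0,0,0,3,1, 0,0,0,0,1]'; python3 st.py
```

```text
clock: 9.35
position: [568.9, 152.9, 130.2]
eef_rot: [-0.004, 0.703, 0.711, 0.011]
ft_force: [1.9, -1.9, -3.0]
opening: 19.0
t 9.35 yaw 90.7 clampyaw 81.0 pos [568.9 152.9 130.2] cl [-24.4 125.6] F [ 1.9 -1.9 -3. ] T [-0.483 -0.164 -0.035] op 19.0 q6 151.2 tz [ 0.01   0.021 -1.   ]
clock: 9.72
position: [568.9, 152.9, 130.2]
eef_rot: [-0.004, 0.67, 0.742, 0.011]
ft_force: [1.7, -1.4, -1.8]
opening: 18.9
t 9.72 yaw 95.85 clampyaw 86.15 pos [568.9 152.9 130.2] cl [-24.4 125.6] F [ 1.7 -1.4 -1.8] T [-0.441 -0.32  -1.044] op 18.9 q6 156.5 tz [ 0.008  0.022 -1.   ]
```

At the stop (Tz -1.04). I'll ease off to find the true zero.

```bash
for i in 1 2 3; do python3 -m jog '[0,0,0,-1,1, 0,0,0,0,1]' >/dev/null; python3 st.py; done
```

```text
t 9.97 yaw 94.5 clampyaw 84.8 pos [569.  152.9 130.2] cl [-24.4 125.6] F [ 1.5  0.2 -2.6] T [-0.416 -0.279 -0.487] op 19.1 q6 155.1 tz [ 0.009  0.022 -1.   ]
t 10.22 yaw 93.47 clampyaw 83.77 pos [568.9 152.9 130.2] cl [-24.4 125.6] F [ 2.  -1.4 -2.4] T [-0.535 -0.32  -0.062] op 18.8 q6 154.0 tz [ 0.009  0.021 -1.   ]
t 10.47 yaw 92.42 clampyaw 82.72 pos [569.  152.8 130.2] cl [-24.4 125.5] F [ 1.7 -1.5 -3. ] T [-0.46  -0.321 -0.025] op 19.0 q6 153.0 tz [ 0.01   0.021 -1.   ]
```

```bash
python3 -m jog '[0,0,0,0,0.45, 0,0,0,0,0.45, 0,0,0,0,0.45, 0,0,40,0,0.45, 0,0,40,0,0.2]'; python3 st.py; python3 -m jog '[-8,-30,2,-9.8,0, -8,-30,0,-9.8,0, -8,-30,0,-9.8,0, -8,-30,0,-9.8,0, -8,-30,0,-9.8,0, -8,-30,0,-9.8,0, -8,-30,0,-9.8,0, -8,-30,0,-9.8,0, -8,-30,0,-9.8,0, -8,-30,0,-9.8,0, -8,-30,0,-9.8,0, -8,-30,0,-9.8,0, -8,-30,0,-9.8,0, -8,-30,0,-9.8,0, -8,-30,0,-9.8,0, 0,0,0,0,0]'; python3 st.py
```

```text
clock: 11.1
position: [567.3, 153.2, 210.3]
eef_rot: [-0.005, 0.692, 0.722, 0.009]
ft_force: [1.3, 0.5, 1.0]
opening: 63.7
t 11.1 yaw 92.47 clampyaw 82.77 pos [567.3 153.2 210.3] cl [-25.9 126.2] F [1.3 0.5 1. ] T [-0.019 -0.101 -0.009] op 63.7 q6 152.8 tz [ 0.005  0.02  -1.   ]
clock: 13.1
position: [445.2, -308.5, 221.4]
eef_rot: [0.014, 0.869, -0.494, 0.012]
ft_force: [-1.1, 0.9, 0.6]
opening: 85.2
t 13.1 yaw -59.23 clampyaw -68.93 pos [ 445.2 -308.5  221.4] cl [-223.6 -310.2] F [-1.1  0.9  0.6] T [0.135 0.022 0.093] op 85.2 q6 47.3 tz [ 0.007 -0.036 -0.999]
```

```bash
python3 -m jog '[0,0,0,-7.5,0, 0,0,0,-7.5,0, 0,0,0,0,0]'; python3 - <<'E'
from h import *
import pickle
o=get_obs();im=read_camera("wrist");cv2.imwrite("pics/w6.png",im);pickle.dump(o,open("w6.pkl","wb"));print(o["position"],o["eef_rot"])
E
```

```text
clock: 13.48
position: [445.7, -307.2, 222.0]
eef_rot: [0.015, 0.797, -0.604, 0.01]
ft_force: [-0.5, 0.1, -0.5]
opening: 85.6
[ 445.73699378 -307.22040762  221.98962108] [ 0.01468815  0.79699835 -0.60371544  0.01027423]
```

View pics/w6.png

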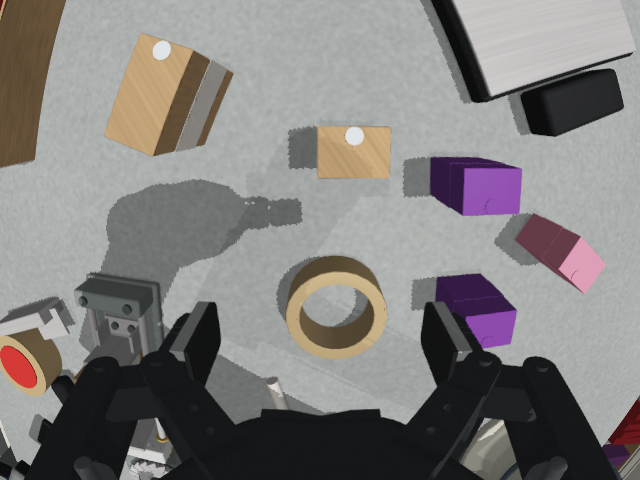

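The small carton's top is clear at (318,126)–(391,178), nearly square to the jaws. The purple look-alike starts at about (432,160), to its right.

```bash
python3 - <<'E'
from fit import *
o=pickle.load(open("w6.pkl","rb"))
c=np.array([at("wrist",u,v,95,o)[:2] for u,v in[(318,126),(390,126),(391,178),(318,179)]]);print(c.round(1),c.mean(0).round(1))
for i in range(4):
    d=c[(i+1)%4]-c[i];print(np.hypot(*d).round(1),np.degrees(np.arctan2(d[1],d[0])).round(1))
for n,u,v,z in[("pb1",432,158,0),("pb2",433,198,0),("pt1",464,168,95),("pt2",463,214,95)]:
    w=at("wrist",u,v,z,o)[:2];print(n,w.round(1))
E
python3 st.py
```

```text
[[ 467.7 -379.6]
 [ 415.2 -395.3]
 [ 402.4 -356.9]
 [ 456.7 -340.4]] [ 435.5 -368.1]
54.8 -163.3
40.4 108.4
56.7 16.9
40.6 -74.4
pb1 [ 343.8 -382.2]
pb2 [ 328.7 -341.9]
pt1 [ 346.6 -382.8]
pt2 [ 333.9 -346.6]
t 13.53 yaw -74.21 clampyaw -83.91 pos [ 445.7 -307.3  222. ] cl [-222.7 -309.1] F [-0.5  0.4 -0. ] T [ 0.122  0.049 -0.012] op 85.5 q6 32.0 tz [-0.001 -0.036 -0.999]
```

```bash
python3 -m jog '[-5,-28,0,0.5,0, -5,-28,0,0.5,0, 0,0,0,0,0]'; python3 st.py
```

```text
clock: 13.9
position: [436.3, -363.1, 222.5]
eef_rot: [0.014, 0.807, -0.591, 0.011]
ft_force: [0.4, -0.3, 0.4]
opening: 85.3
t 13.9 yaw -72.41 clampyaw -82.11 pos [ 436.3 -363.1  222.5] cl [-241.4 -362.5] F [ 0.4 -0.3  0.4] T [0.198 0.024 0.021] op 85.3 q6 40.0 tz [ 0.001 -0.036 -0.999]
```

```bash
python3 -m jog '[0,-5,-50,-0.8,0, 0,0,-50,0,0, 0,0,-35,0,0, 0,0,0,0,0]'; python3 st.py
```

```text
clock: 14.4
position: [437.5, -365.9, 86.0]
eef_rot: [0.014, 0.806, -0.592, 0.013]
ft_force: [-0.4, -0.2, 0.4]
opening: 85.3
t 14.4 yaw -72.63 clampyaw -82.33 pos [ 437.5 -365.9   86. ] cl [-240.7 -365.5] F [-0.4 -0.2  0.4] T [0.078 0.047 0.036] op 85.3 q6 39.3 tz [ 0.005 -0.037 -0.999]
```

```bash
python3 -m jog '[-2,-2,-14,-0.7,0, 0,0,0,0,0, 0,0,0,0,0.6, 0,0,0,0,0.6, 0,0,0,0,0.6, 0,0,0,0,0.6]' 25; python3 st.py
```

```text
clock: 15.15
position: [438.6, -369.2, 76.9]
eef_rot: [0.013, 0.803, -0.596, 0.018]
ft_force: [-0.0, -1.1, -1.5]
opening: 55.4
t 15.15 yaw -73.2 clampyaw -82.9 pos [ 438.6 -369.2   76.9] cl [-240.1 -368.9] F [-0.  -1.1 -1.5] T [0.166 0.046 0.03 ] op 55.4 q6 38.9 tz [ 0.012 -0.042 -0.999]
```

```bash
python3 - <<'E'
from fit import *
from scipy.signal import find_peaks
im=cv2.imread("pics/w1.png").astype(float)
for v in(155,170,180,195,205):
    l=im[v-1:v+2,395:600].mean(0);g=np.abs(np.diff(cv2.GaussianBlur(l.reshape(1,-1,3),(5,1),0)[0],axis=0)).sum(1)
    pk=find_peaks(g,height=18,distance=4)[0];print(v,[(int(k)+395,l[min(k+4,204)].astype(int).tolist(),tocl(W(k+395.5,v,107))[1].round(0)) for k in pk])
E
python3 -m jog '[0,0,40,0,0.6, 0,0,50,0,0.6, 0,0,50,0,0.6, 0,0,0,0,0.6]'; python3 st.py
```

```text
155 [(397, [104, 106, 101], np.float64(18.0)), (420, [212, 213, 215], np.float64(1.0)), (427, [106, 109, 113], np.float64(-5.0)), (443, [47, 64, 79], np.float64(-17.0)), (457, [137, 181, 214], np.float64(-28.0)), (506, [139, 183, 215], np.float64(-70.0)), (547, [62, 63, 59], np.float64(-109.0)), (564, [165, 167, 159], np.float64(-127.0)), (579, [180, 182, 179], np.float64(-144.0))]
170 [(402, [80, 80, 81], np.float64(13.0)), (419, [213, 214, 216], np.float64(1.0)), (426, [106, 110, 113], np.float64(-5.0)), (442, [48, 68, 84], np.float64(-17.0)), (455, [133, 177, 209], np.float64(-27.0)), (502, [134, 178, 210], np.float64(-67.0)), (545, [61, 61, 58], np.float64(-109.0)), (562, [165, 167, 160], np.float64(-127.0)), (577, [180, 183, 179], np.float64(-144.0))]
180 [(419, [213, 213, 215], np.float64(0.0)), (425, [103, 107, 110], np.float64(-4.0)), (441, [48, 67, 82], np.float64(-17.0)), (454, [131, 176, 207], np.float64(-27.0)), (486, [243, 241, 237], np.float64(-54.0)), (501, [135, 180, 212], np.float64(-68.0)), (531, [243, 241, 237], np.float64(-96.0)), (544, [62, 62, 58], np.float64(-1
[... 456 characters left out ...]
 np.float64(-145.0))]
205 [(417, [202, 203, 205], np.float64(0.0)), (439, [49, 68, 85], np.float64(-17.0)), (452, [138, 182, 214], np.float64(-28.0)), (497, [132, 176, 208], np.float64(-67.0)), (540, [181, 181, 183], np.float64(-109.0)), (548, [62, 62, 59], np.float64(-118.0)), (557, [161, 163, 155], np.float64(-128.0)), (561, [97, 98, 94], np.float64(-132.0)), (571, [186, 188, 184], np.float64(-144.0))]
clock: 15.65
position: [437.0, -368.2, 219.6]
eef_rot: [0.013, 0.803, -0.596, 0.016]
ft_force: [1.0, 0.1, -1.9]
opening: 55.2
t 15.65 yaw -73.22 clampyaw -82.92 pos [ 437.  -368.2  219.6] cl [-241.6 -367.7] F [ 1.   0.1 -1.9] T [ 0.167 -0.067 -0.042] op 55.2 q6 39.6 tz [ 0.009 -0.04  -0.999]
```

```bash
python3 -m jog '[18,38,0,-0.7,0.6, 18,38,0,-0.7,0.6, 18,38,0,-0.7,0.6, 18,38,0,-0.7,0.6, 18,38,0,-0.7,0.6, 18,38,0,-0.7,0.6, 18,38,0,-0.7,0.6, 18,38,0,-0.7,0.6, 18,38,0,-0.7,0.6, 12,25,0,-0.7,0.6, 0,0,0,0,0.6]'; python3 st.py
```

```text
clock: 17.02
position: [609.8, 13.2, 206.2]
eef_rot: [0.018, 0.763, -0.647, 0.006]
ft_force: [-0.7, -0.4, -1.7]
opening: 55.1
t 17.02 yaw -80.57 clampyaw -90.27 pos [609.8  13.2 206.2] cl [ -7.1 -20.7] F [-0.7 -0.4 -1.7] T [ 0.021 -0.019  0.018] op 55.1 q6 -7.8 tz [-0.014 -0.036 -0.999]
```

```bash
python3 -m jog '[7,16,-12,0.3,0.6, 0,0,0,0,0.6]'; python3 st.py; python3 - <<'E'
from h import *
import pickle
o=get_obs();im=read_camera("wrist");cv2.imwrite("pics/w7.png",im);pickle.dump(o,open("w7.pkl","wb"))
E
```

```text
clock: 17.27
position: [616.1, 29.4, 191.7]
eef_rot: [0.019, 0.764, -0.645, 0.005]
ft_force: [-0.3, -0.7, -1.4]
opening: 55.0
t 17.27 yaw -80.27 clampyaw -89.97 pos [616.1  29.4 191.7] cl [ 1.8 -5.8] F [-0.3 -0.7 -1.4] T [0.068 0.005 0.005] op 55.0 q6 -8.8 tz [-0.017 -0.036 -0.999]
```

View pics/w7.png

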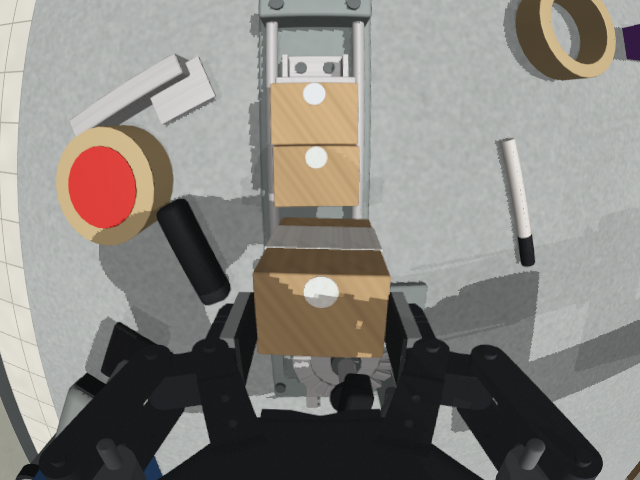

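View 11: the held carton's front bottom edge is at about (279,219)–(372,220). The row's front top edge is at (276,206)–(359,205), and its far edge at (271,83)–(357,82).

```bash
python3 - <<'E'
from fit import *
o=pickle.load(open("w7.pkl","rb"))
for n,u,v,z in[("cb L",279,219,114.8),("cb R",372,220,114.8),("ct fL",261,273,209.8),("ct fR",389,273,209.8),("ct bL",256,354,209.8),("ct bR",386,354,209.8),("row fL",276,206,107),("row fR",359,205,107),("row bL",271,83,107),("row bR",357,82,107),("rodL",272,30,33),("rodR",360,30,33)]:
    print(n,tocl(at("wrist",u,v,z,o)).round(1))
E
```

```text
cb L [ 28. -22.]
cb R [-32.5 -21. ]
ct fL [ 27.4 -24.5]
ct fR [-24.5 -24. ]
ct bL [32.4 15.5]
ct bR [-26.4  16.5]
row fL [ 30.5 -28.9]
row fR [-24.7 -29.3]
row bL [  32.4 -109.7]
row bR [ -22.3 -110.3]
rodL [  39.6 -164.4]
rodR [ -33.8 -164.6]
```

```bash
python3 -m jog '[2,-1,0,0,0.6, 0,0,-20,0,0.6, 0,0,-20,0,0.6, 0,0,-12,0,0.6, 0,0,0,0,0.6]'; python3 st.py
```

```text
clock: 17.95
position: [619.2, 25.0, 141.6]
eef_rot: [0.017, 0.763, -0.646, 0.007]
ft_force: [0.3, 0.1, -0.9]
opening: 55.1
t 17.95 yaw -80.47 clampyaw -90.17 pos [619.2  25.  141.6] cl [  4.1 -10.7] F [ 0.3  0.1 -0.9] T [ 0.267  0.019 -0.019] op 55.1 q6 -8.8 tz [-0.011 -0.036 -0.999]
```

```bash
python3 -m jog '[-1,5,0,0,0.6, 0,2,-14,0,0.6, 0,1,-10,0,0.6, 0,0,0,0,0.6]'; python3 st.py
```

```text
clock: 18.45
position: [618.9, 33.6, 117.7]
eef_rot: [0.016, 0.763, -0.646, 0.008]
ft_force: [0.0, -0.2, -1.7]
opening: 55.1
t 18.45 yaw -80.47 clampyaw -90.17 pos [618.9  33.6 117.7] cl [ 5.3 -2.1] F [ 0.  -0.2 -1.7] T [ 0.072 -0.05   0.039] op 55.1 q6 -9.7 tz [-0.009 -0.036 -0.999]
```

```bash
python3 -m jog '[-1.5,-4.5,0,0,0.6, 0,0,0,0,0.6]'; python3 st.py;  python3 -m jog '[0,0,-8,0,0.6, 0,0,0,0,0.6]'; python3 st.py
```

```text
clock: 18.7
position: [617.5, 28.6, 118.0]
eef_rot: [0.016, 0.763, -0.646, 0.009]
ft_force: [0.2, -0.7, -1.0]
opening: 55.3
t 18.7 yaw -80.46 clampyaw -90.16 pos [617.5  28.6 118. ] cl [ 3.1 -6.7] F [ 0.2 -0.7 -1. ] T [ 0.097 -0.021  0.003] op 55.3 q6 -9.3 tz [-0.008 -0.036 -0.999]
clock: 18.95
position: [617.7, 28.5, 109.7]
eef_rot: [0.016, 0.763, -0.646, 0.009]
ft_force: [-0.4, -0.1, -2.1]
opening: 55.1
t 18.95 yaw -80.48 clampyaw -90.18 pos [617.7  28.5 109.7] cl [ 3.2 -6.9] F [-0.4 -0.1 -2.1] T [ 0.13  -0.034  0.019] op 55.1 q6 -9.4 tz [-0.008 -0.036 -0.999]
```

Bottom is about 33 mm up, past the rod tops with no contact. Lowering it to the plate.

```bash
python3 -m jog '[0,0,-9,0,0.6, 0,0,-7,0,0.6, 0,0,0,0,0.6]'; python3 st.py; python3 -m jog '[0,0,-3.5,0,0.6, 0,0,0,0,0.6]'; python3 st.py
```

```text
clock: 19.32
position: [617.6, 28.6, 92.3]
eef_rot: [0.016, 0.763, -0.646, 0.009]
ft_force: [0.9, -0.2, -0.8]
opening: 54.7
t 19.32 yaw -80.48 clampyaw -90.18 pos [617.6  28.6  92.3] cl [ 3.2 -6.8] F [ 0.9 -0.2 -0.8] T [ 0.09  -0.073  0.065] op 54.7 q6 -9.5 tz [-0.008 -0.036 -0.999]
clock: 19.58
position: [618.0, 28.6, 89.1]
eef_rot: [0.016, 0.763, -0.646, 0.009]
ft_force: [0.4, 0.3, -1.5]
opening: 55.1
t 19.57 yaw -80.47 clampyaw -90.17 pos [618.   28.6  89.1] cl [ 3.5 -6.9] F [ 0.4  0.3 -1.5] T [ 0.067 -0.047 -0.014] op 55.1 q6 -9.5 tz [-0.007 -0.036 -0.999]
```

```bash
for i in 1 2; do python3 -m jog '[0,0,-1.5,0,0.6, 0,0,0,0,0.6]' >/dev/null; python3 st.py; done
```

```text
t 19.82 yaw -80.45 clampyaw -90.15 pos [618.2  28.6  89. ] cl [ 3.7 -6.9] F [-0.6  0.2 -1.3] T [ 0.098 -0.016 -0.019] op 55.2 q6 -9.5 tz [-0.006 -0.036 -0.999]
t 20.07 yaw -80.43 clampyaw -90.13 pos [618.3  28.5  88.9] cl [ 3.8 -7. ] F [-0.5 -0.3 -1.4] T [0.12  0.148 0.017] op 54.7 q6 -9.5 tz [-0.005 -0.036 -0.999]
```

```bash
python3 -m jog '[0,0,-3,0,0.6, 0,0,0,0,0.6]' >/dev/null; python3 st.py
```

```text
t 20.32 yaw -80.39 clampyaw -90.09 pos [618.7  28.2  89. ] cl [ 4.2 -7.4] F [-1.  -0.1 -0.9] T [ 0.14  -0.008 -0.046] op 54.8 q6 -9.5 tz [-0.002 -0.037 -0.999]
```

```bash
python3 -m jog '[0,0,0,0,0.3, 0,0,0,0,0, 0,0,0,0,0, 0,0,0,0,0, 0,0,40,0,0, 0,0,50,0,0, 0,0,30,0,0, 0,0,0,0,0]'; python3 st.py
python3 - <<'E'
from fit import *
o=get_obs();im=read_camera("wrist");cv2.imwrite("pics/w8.png",im);pickle.dump(o,open("w8.pkl","wb"))
# row scan along clamp y at z=107, printing tone at three x
from knob import proj
for x in(-18,3,22):
    ys=np.arange(60,-125,-1.0);P=np.array([[*tow(x,y),107] for y in ys]);uv=proj(o,P)
    c=np.array([im[int(round(v)),int(round(u))].astype(int) if 0<=u<640 and 0<=v<480 else [0,0,0] for u,v in uv])
    g=np.abs(np.diff(c,axis=0)).sum(1);print(x,[(int(ys[i]),c[min(i+3,len(c)-1)].tolist()) for i in np.where(g>60)[0]])
E
```

```text
clock: 21.32
position: [617.9, 27.7, 210.1]
eef_rot: [0.016, 0.764, -0.646, 0.01]
ft_force: [0.0, 0.2, -0.8]
opening: 85.4
t 21.32 yaw -80.41 clampyaw -90.11 pos [617.9  27.7 210.1] cl [ 3.3 -7.8] F [ 0.   0.2 -0.8] T [ 0.133 -0.062  0.004] op 85.4 q6 -8.9 tz [-0.005 -0.038 -0.999]
-18 [(54, [69, 69, 69]), (53, [58, 58, 55]), (52, [86, 87, 84]), (50, [198, 200, 198]), (49, [208, 209, 208]), (48, [207, 209, 207]), (27, [101, 102, 101]), (18, [176, 182, 188]), (17, [132, 161, 182]), (15, [122, 165, 196]), (-24, [52, 73, 91]), (-25, [57, 80, 99]), (-28, [123, 166, 198]), (-68, [133, 177, 209]), (-69, [131, 176, 207]), (-70, [129, 173, 204]), (-109, [213, 214, 216]), (-110, [192, 193, 194]), (-112, [104, 105, 99]), (-113, [105, 107, 102]), (-114, [108, 110, 104])]
3 [(53, [85, 85, 87]), (49, [207, 208, 206]), (48, [206, 208, 206]), (28, [104, 104, 103]), (27, [102, 103, 102]), (17, [120, 133, 145]), (15, [68, 95, 118]), (14, [67, 94, 117]), (-7, [119, 161, 193]), (-10, [223, 228, 227]), (-24, [52, 73, 90]), (-25, [51, 73, 90]), (-28, [111, 152, 183]), (-53, [230, 232, 228]), (-67, [71, 99, 123]), (-68, [120, 163, 194]), (-69, [121, 164, 195]), (-70, [125, 169, 200]), (-95, [234, 231, 227]), (-108, [215, 215, 218]), (-109, [212, 213, 215]), (-113, [213, 213, 215]), (-114, [210, 210, 212])]
22 [(58, [63, 64, 60]), (57, [64, 65, 60]), (49, [206, 208, 206]), (48, [206, 208, 206]), (28, [102, 103, 102]), (27, [102, 103, 102]), (26, [108, 109, 109]), (20, [124, 125, 125]), (18, [112, 114, 116]), (17, [94, 105, 114]), (16, [73, 101, 125]), (-8, [117, 158, 189]), (-25, [47, 67, 85]), (-28, [119, 160, 191]), (-68, [122, 163, 195]), (-69, [125, 169, 200]), (-70, [127, 169, 202]), (-109, [213, 214, 216]), (-110, [192, 193, 195]), (-112, [144, 144, 146]), (-113, [142, 142, 144])]
```

The carton stands straight from y=+15.5 to -24.5, the row's front is at -28 and the stop at -109. Now to put the pawl back.

```bash
python3 -m jog '[-27,29,0,-1.2,1, -27,29,0,-1.2,1, -27,29,0,-1.2,1, -27,29,0,-1.2,1, -27,29,0,-1.2,1, -27,29,0,-1.2,1, 0,0,0,0,1]'; python3 st.py
```

```text
clock: 22.25
position: [445.2, 204.2, 197.0]
eef_rot: [0.026, 0.719, -0.694, 0.004]
ft_force: [0.5, 0.1, 0.3]
opening: 0.2
t 22.25 yaw -87.95 clampyaw -97.65 pos [445.2 204.2 197. ] cl [-137.2  195.3] F [0.5 0.1 0.3] T [ 0.053 -0.166  0.01 ] op 0.2 q6 -41.6 tz [-0.029 -0.043 -0.999]
```

```bash
python3 -m jog '[0,0,-40,0,1, 0,0,-35,0,1, 0,0,-15,0,1, 0,0,0,0,1]'; python3 st.py
```

```text
clock: 22.75
position: [444.1, 201.6, 101.1]
eef_rot: [0.029, 0.719, -0.694, 0.004]
ft_force: [0.3, 0.3, 0.2]
opening: 0.2
t 22.75 yaw -87.93 clampyaw -97.63 pos [444.1 201.6 101.1] cl [-138.8  192.9] F [0.3 0.3 0.2] T [ 0.104 -0.108  0.03 ] op 0.2 q6 -41.6 tz [-0.034 -0.047 -0.998]
```

```bash
python3 -m jog '[8,3,1,0,1, 8,2,1,0,1, 8,1.5,0,0,1, 8,1.5,0,0,1, 0,0,0,0,1]'; python3 st.py;  python3 -m jog '[8,1.5,0,0,1, 8,1.5,0,0,1, 7,1,0,0,1, 0,0,0,0,1]'; python3 st.py
```

```text
clock: 23.38
position: [477.1, 209.8, 109.0]
eef_rot: [0.029, 0.719, -0.694, 0.003]
ft_force: [-3.7, -0.7, 6.6]
opening: 0.0
t 23.38 yaw -87.92 clampyaw -97.62 pos [477.1 209.8 109. ] cl [-104.9  195.5] F [-3.7 -0.7  6.6] T [-0.614  1.271 -0.006] op 0.0 q6 -39.7 tz [-0.036 -0.046 -0.998]
clock: 23.88
position: [504.6, 214.6, 117.7]
eef_rot: [0.025, 0.72, -0.694, 0.005]
ft_force: [0.2, 0.1, -0.2]
opening: 0.2
t 23.88 yaw -87.83 clampyaw -97.53 pos [504.6 214.6 117.7] cl [-77.  195.6] F [ 0.2  0.1 -0.2] T [0.112 0.004 0.038] op 0.2 q6 -38.3 tz [-0.026 -0.043 -0.999]
```

```bash
python3 -m jog '[-10,-2,15,0,1, -10,-2,35,0,1, -10,-10,30,0,1, 0,0,0,0,1]'; python3 st.py; python3 - <<'E'
from knob import *
o=get_obs();im=read_camera("wrist");pickle.dump(o,open("w9.pkl","wb"));cv2.imwrite("pics/w9f.png",im)
for n,x in(("down",-44),("thrown",-97)):
    u,v=proj(o,np.array([[*tow(x,195),110]]))[0];print(n,u,v,im[int(v)-6:int(v)+7:4,int(u)-6:int(u)+7:4].mean(2).astype(int).tolist() if 10<u<630 and 10<v<470 else "out")
for n,P in(("nose down tip",(-25,165,71)),("nose thrown tip",(-49,165,117))):print(n,proj(o,np.array([[*tow(P[0]+1,P[1]),P[2]]]))[0])
cv2.imwrite("pics/w9.png",cv2.resize(im[150:400,200:520],None,fx=2,fy=2))
E
```

```text
clock: 24.38
position: [471.1, 199.4, 201.7]
eef_rot: [0.025, 0.72, -0.694, 0.005]
ft_force: [0.2, -0.1, -0.2]
opening: 0.2
t 24.38 yaw -87.82 clampyaw -97.52 pos [471.1 199.4 201.7] cl [-112.5  186.2] F [ 0.2 -0.1 -0.2] T [ 0.116 -0.074  0.005] op 0.2 q6 -39.2 tz [-0.027 -0.043 -0.999]
down 225.8522998792833 261.14406789230134 [[61, 62, 61, 54], [67, 69, 68, 62], [70, 79, 72, 65], [69, 73, 70, 66]]
thrown 297.96794463173717 251.72210560137322 [[158, 175, 173, 176], [187, 175, 174, 173], [181, 181, 178, 172], [185, 184, 181, 174]]
nose down tip [205.38255809 212.74035198]
nose thrown tip [220.46064883 223.13183947]
```

View pics/w9.png

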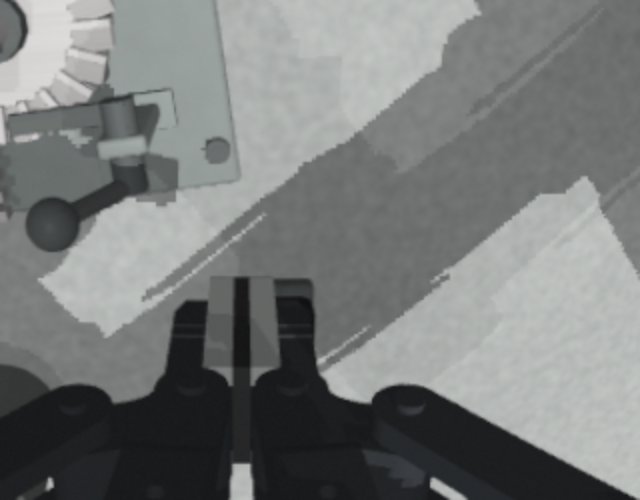

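Last view: the ball is back at the pawl-down position (image (226,262), matching the projection) and the nose lies on the wheel. Next, the knob.

```bash
python3 -m jog '[24,-11.5,0,0,0.45, 24,-11.5,0,0,0.45, 24,-11.5,0,0,0.45, 18,-8,-5,0,0.45, 0,0,0,0,0.45]'; python3 st.py
```

```text
clock: 25.05
position: [559.8, 155.9, 191.5]
eef_rot: [0.029, 0.721, -0.693, 0.003]
ft_force: [-0.3, 0.2, -1.2]
opening: 46.9
t 25.05 yaw -87.7 clampyaw -97.4 pos [559.8 155.9 191.5] cl [-32.4 128.4] F [-0.3  0.2 -1.2] T [ 0.166 -0.088 -0.046] op 46.9 q6 -29.7 tz [-0.037 -0.046 -0.998]
```

```bash
python3 - <<'E'
from knob import *
o=get_obs();print(tow(-24.4,125.5))
im=read_camera("wrist");cv2.imwrite("pics/w10.png",im)
# dot: bright blob near projected knob top
u,v=proj(o,np.array([[568.9,152.9,151]]))[0];print(u,v)
E
```

```text
[568.18615558 154.32613115]
303.7587525528128 258.0776761535962
```

```bash
python3 -m jog '[9,-2,-15,0,0.45, 0,0,-20,0,0.45, 0,0,-14,0,0.45, 0,0,0,0,0.45]' >/dev/null; python3 st.py
```

```text
t 25.6 yaw -87.56 clampyaw -97.26 pos [567.5 155.  139.2] cl [-24.9 126.3] F [0.  0.6 0.4] T [ 0.162 -0.115  0.025] op 47.1 q6 -29.1 tz [-0.038 -0.046 -0.998]
```

```bash
python3 -m jog '[1,-2,-6,0,0.45, 0,0,0,0,0.45, 0,0,0,0,1, 0,0,0,0,1, 0,0,0,0,1, 0,0,0,0,1]' 40 >/dev/null; python3 st.py
```

```text
t 26.35 yaw -87.54 clampyaw -97.24 pos [568.4 153.2 134.6] cl [-24.4 124.4] F [-0.3  0.5 -0.6] T [0.097 0.101 0.003] op 18.6 q6 -28.9 tz [-0.037 -0.045 -0.998]
```

```bash
python3 -m jog '[0,0,0,-6,1, 0,0,0,-6,1, 0,0,0,0,1]' >/dev/null; python3 st.py; python3 -m jog '[0,0,0,-5,1, 0,0,0,-2,1, 0,0,0,0,1]' >/dev/null; python3 st.py
```

```text
t 26.73 yaw -99.81 clampyaw -109.51 pos [568.3 153.3 134.6] cl [-24.4 124.6] F [-1.1  0.1 -0.2] T [ 0.129  0.289 -0.059] op 18.8 q6 -40.6 tz [-0.046 -0.036 -0.998]
t 27.1 yaw -106.62 clampyaw -116.32 pos [568.2 153.4 134.6] cl [-24.4 124.8] F [-2.  -0.   0.3] T [ 0.094  0.271 -0.097] op 18.7 q6 -47.0 tz [-0.05  -0.03  -0.998]
```

```bash
for i in 1 2 3 4 5; do python3 -m jog '[0,0,0,-2.2,1]' >/dev/null; python3 st.py | sed 's/pos.*F/F/'; done
```

```text
t 27.23 yaw -108.83 clampyaw -118.53 F [-0.5  0.4 -0.2] T [0.125 0.283 0.108] op 18.3 q6 -49.1 tz [-0.051 -0.028 -0.998]
t 27.35 yaw -111.14 clampyaw -120.84 F [-0.3 -0.2 -0.2] T [0.096 0.259 0.074] op 18.7 q6 -51.3 tz [-0.052 -0.026 -0.998]
t 27.48 yaw -113.46 clampyaw -123.16 F [-1.7  0.  -0.4] T [0.107 0.247 0.106] op 18.5 q6 -53.5 tz [-0.053 -0.024 -0.998]
t 27.6 yaw -115.78 clampyaw -125.48 F [-0.9  0.7 -0.6] T [0.145 0.256 0.205] op 18.6 q6 -55.7 tz [-0.054 -0.022 -0.998]
t 27.73 yaw -118.09 clampyaw -127.79 F [-1.5  0.  -0.4] T [0.041 0.266 0.258] op 18.6 q6 -57.9 tz [-0.055 -0.02  -0.998]
```

```bash
for i in 1 2 3; do python3 -m jog '[0,0,0,-2,1]' >/dev/null; python3 st.py | sed 's/pos.*F/F/'; done
```

```text
t 27.85 yaw -120.2 clampyaw -129.9 F [-1.3 -0.3  0.9] T [0.102 0.257 0.224] op 18.6 q6 -59.9 tz [-0.056 -0.018 -0.998]
t 27.98 yaw -122.32 clampyaw -132.02 F [-1.5  0.8 -0.3] T [0.085 0.272 0.291] op 18.8 q6 -61.9 tz [-0.056 -0.016 -0.998]
t 28.1 yaw -124.44 clampyaw -134.14 F [-1.4  1.  -0.1] T [0.089 0.211 0.372] op 18.4 q6 -64.0 tz [-0.057 -0.014 -0.998]
```

```bash
python3 -m jog '[0,0,0,-1,1]' >/dev/null; python3 st.py | sed 's/pos.*F/F/';  for i in 1 2; do python3 -m jog '[0,0,0,1,1]' >/dev/null; python3 st.py | sed 's/pos.*F/F/'; done
```

```text
t 28.23 yaw -125.52 clampyaw -135.22 F [-0.9 -0.3 -0.1] T [0.088 0.286 0.364] op 18.5 q6 -65.0 tz [-0.057 -0.013 -0.998]
t 28.35 yaw -124.49 clampyaw -134.19 F [-1.4  0.6  0.8] T [0.13  0.298 0.27 ] op 18.5 q6 -64.0 tz [-0.057 -0.014 -0.998]
t 28.48 yaw -123.41 clampyaw -133.11 F [-1.7 -0.5 -0.1] T [0.094 0.275 0.193] op 18.8 q6 -63.0 tz [-0.057 -0.015 -0.998]
```

```bash
for i in 1 2; do python3 -m jog '[0,0,0,0.5,1]' >/dev/null; python3 st.py | sed 's/pos.*F/F/'; done
```

```text
t 28.6 yaw -122.86 clampyaw -132.56 F [-0.6  1.7 -0.2] T [0.045 0.193 0.171] op 18.5 q6 -62.4 tz [-0.056 -0.015 -0.998]
t 28.73 yaw -122.32 clampyaw -132.02 F [-0.8 -0.  -0.3] T [0.107 0.213 0.098] op 18.5 q6 -61.9 tz [-0.056 -0.016 -0.998]
```

The torque drops from 0.19 to 0.10 at about 36°, so the pawl is taking the load. I'll let go, lift clear and check.

```bash
python3 -m jog '[0,0,0,0,0.8, 0,0,0,0,0.45, 0,0,0,0,0.45, 0,0,0,0,0.45, 0,0,25,0,0.45, 0,0,45,0,0.45, -25,0,30,0,0.45, -40,-20,10,0,0.45, -40,-20,0,5,0.45, 0,0,0,0,0.45]' ; python3 st.py; python3 - <<'E'
from knob import *
o=get_obs();im=read_camera("wrist");cv2.imwrite("pics/w11.png",im);pickle.dump(o,open("w11.pkl","wb"))
for n,z,xs in(("rowtops",107,(-18,3,18)),("plate/carriage",81,(0,20)),("block",63,(-20,20))):
  for x in xs:
    ys=np.arange(50,-120,-1.0);P=np.array([[*tow(x,y),z] for y in ys]);uv=proj(o,P)
    c=np.array([im[int(round(v)),int(round(u))].astype(int) if 0<=u<639 and 0<=v<479 else [0,0,0] for u,v in uv])
    g=np.abs(np.diff(c,axis=0)).sum(1);print(n,x,[(int(ys[i]),c[min(i+3,len(c)-1)].tolist()) for i in np.where(g>70)[0]])
u,v=proj(o,np.array([[*tow(-44,195),110]]))[0];print("ball",u,v,im[int(v),int(u)] if 0<u<639 and 0<v<479 else "out")
t=read_camera("top");cv2.imwrite("pics/top_end.png",t);s=read_camera("scene");cv2.imwrite("pics/scene_end.png",s)
for n,a in(("top",t),("scene",s)):
    b=cv2.imread(f"pics/{n}0.png");d=(cv2.absdiff(cv2.GaussianBlur(a,(5,5),0),cv2.GaussianBlur(b,(5,5),0)).max(2)>45).astype(np.uint8)
    k,_,st,ce=cv2.connectedComponentsWithStats(d);print(n,[(st[i,:5].tolist()) for i in range(1,k) if st[i,4]>25])
E
```

```text
clock: 29.98
position: [461.6, 112.1, 248.1]
eef_rot: [-0.027, -0.52, 0.854, 0.005]
ft_force: [1.0, 0.7, 0.2]
opening: 47.2
t 29.98 yaw -117.27 clampyaw -126.97 pos [461.6 112.1 248.1] cl [-136.4  102. ] F [1.  0.7 0.2] T [ 0.066 -0.213  0.022] op 47.2 q6 -59.4 tz [-0.051 -0.02  -0.998]
rowtops -18 [(33, [93, 94, 89]), (32, [102, 103, 97]), (18, [203, 204, 205]), (17, [198, 198, 200]), (13, [54, 75, 94]), (12, [98, 136, 165]), (10, [136, 181, 214]), (9, [135, 181, 212]), (-29, [129, 174, 206]), (-69, [130, 175, 206]), (-71, [132, 176, 208]), (-118, [105, 106, 101])]
rowtops 3 [(32, [179, 188, 188]), (30, [186, 189, 185]), (19, [191, 192, 193]), (18, [195, 196, 198]), (13, [49, 68, 85]), (12, [118, 160, 191]), (10, [124, 167, 198]), (-15, [239, 236, 232]), (-16, [238, 236, 232]), (-29, [125, 170, 201]), (-30, [125, 168, 200]), (-56, [238, 236, 232]), (-69, [128, 171, 203]), (-70, [130, 174, 206]), (-71, [129, 173, 205]), (-96, [238, 236, 232]), (-98, [238, 236, 232]), (-109, [180, 181, 178])]
rowtops 18 [(33, [185, 187, 184]), (13, [49, 69, 85]), (12, [119, 161, 192]), (11, [132, 176,
[... 2316 characters left out ...]
, 4612], [254, 9, 8, 7, 41], [356, 21, 8, 5, 32], [344, 25, 7, 6, 30], [191, 28, 4, 20, 59], [256, 36, 8, 6, 28], [192, 44, 21, 53, 736], [254, 48, 10, 25, 149], [184, 50, 6, 28, 76], [360, 56, 55, 152, 4222], [180, 82, 6, 30, 96], [229, 103, 43, 59, 1051], [183, 110, 5, 18, 57], [210, 119, 22, 6, 61], [427, 126, 29, 21, 56], [387, 128, 82, 50, 1662], [187, 139, 39, 23, 389], [272, 157, 91, 51, 1139], [196, 161, 19, 26, 211], [214, 164, 12, 10, 64], [253, 165, 8, 14, 80], [285, 189, 18, 7, 64], [214, 201, 23, 13, 175], [254, 200, 25, 21, 175], [292, 200, 116, 52, 2701], [235, 216, 8, 5, 26], [406, 234, 56, 80, 2586], [387, 251, 27, 31, 331], [368, 280, 39, 30, 590], [188, 324, 42, 47, 1076]]
```

```bash
python3 -m jog '[-15,-40,8,0,0.45, -15,-40,8,0,0.45, -15,-40,8,0,0.45, -15,-40,8,0,0.45, -15,-40,8,0,0.45, -15,-40,0,0,0.45, -15,-40,0,0,0.45, 0,0,0,0,0.45]' ; python3 - <<'E'
from knob import *
t=read_camera("top");cv2.imwrite("pics/top_end2.png",t);s=read_camera("scene");cv2.imwrite("pics/scene_end2.png",s)
b=cv2.imread("pics/top0.png")
g=lambda a:cv2.cvtColor(a,cv2.COLOR_BGR2GRAY)
print("ball patch before\n",g(b)[184:197:2,216:234:2],"\nafter\n",g(t)[184:197:2,216:234:2])
def pj(n,X):
    i=camera_info(n);c=np.linalg.inv(i["pose"])@np.r_[X,1];k=i["K"];return k[0,2]+k[0,0]*c[0]/-c[2],k[1,2]+k[1,1]*-c[1]/-c[2]
for x in(-44,-97):print(x,"top px",pj("top",np.r_[tow(x,195),110]),"scene px",pj("scene",np.r_[tow(x,195),110]))
for n,a in(("top",t),("scene",s)):
    b=cv2.imread(f"pics/{n}0.png");m=np.abs(g(a).astype(int)-g(b))
    # bystanders: registration shift by phase correlation of small patches
    for nm,P in(("tape",(0,0)),):
        pass
pts={"tape":(412,238,34),"marker":(330,244,36),"stapler":(180,245,34),"cup":(157,176,26),"big":(477,147,32),"pur1":(492,264,24),"pur2":(442,293,24),"pink":(487,325,24),"redtape":(297,88,30)}
b=cv2.imread("pics/top0.png")
for k,(u,v,r) in pts.items():
    tm=g(b)[v-r+6:v+r-6,u-r+6:u+r-6];res=cv2.matchTemplate(g(t)[v-r:v+r,u-r:u+r],tm,cv2.TM_CCOEFF_NORMED);_,mx,_,loc=cv2.minMaxLoc(res);print(k,"shift",loc[0]-6,loc[1]-6,round(mx,2))
E
python3 st.py
```

```text
clock: 31.12
position: [362.5, -173.1, 284.8]
eef_rot: [-0.031, -0.518, 0.855, 0.005]
ft_force: [0.4, -0.6, -0.2]
opening: 47.2
ball patch before
 [[106  94  95  91  93  95  98  96  97]
 [106  90  78  60  61  77  95  96  98]
 [111  82  56  59  56  48  76  95  99]
 [113  83  53  60  57  45  53  80  98]
 [115 100  61  49  45  41  54  78  98]
 [115 108  87  72  44  41  58  87  99]
 [117 113  97  95  64  44  58  93  99]] 
after
 [[102  91  89  83  73  79  87  89  93]
 [103  85  65  54  50  68  91  93  94]
 [107  79  52  59  55  45  66  89  94]
 [109  81  49  55  50  40  52  77  95]
 [110 100  64  45  36  40  55  74  94]
 [111 104  87  75  47  42  64  88  96]
 [114 108  92  92  67  41  52  88  95]]
-44 top px (np.float64(223.05927079360464), np.float64(188.5091350985623)) scene px (np.float64(413.7319733256374), np.float64(236.3775952694565))
-97 top px (np.float64(228.3748455433339), np.float64(210.4815196323101)) scene px (np.float64(397.3647316574102), np.float64(226.3065534384413))
tape shift 0 0 0.31
marker shift -6 6 0.28
stapler shift 0 0 1.0
cup shift 0 0 1.0
big shift 6 6 0.28
pur1 shift 0 0 1.0
pur2 shift 0 0 1.0
pink shift 0 0 1.0
redtape shift 0 -1 0.7
t 31.23 yaw -117.33 clampyaw -127.03 pos [ 363.2 -171.4  284.6] cl [-280.9 -161. ] F [-0.1 -0.3 -0.8] T [ 0.093 -0.171 -0.02 ] op 46.9 q6 -26.2 tz [-0.059 -0.024 -0.998]
```

```bash
python3 - <<'E'
import cv2
b=cv2.imread("pics/top0.png",0)
sc=cv2.imread("pics/scene0.png",0)
for f in("top_end","scene_end","scene_end2"):
    t=cv2.imread(f"pics/{f}.png",0);B=b if f[0]=="t" else sc
    pts={"tape":(412,238,34),"marker":(330,244,36),"big":(477,147,32),"redtape":(297,88,30)} if f[0]=="t" else {"tape":(253,304,30),"marker":(315,273,30),"big":(238,388,34),"redtape":(436,364,32),"blackbox":(425,327,24)}
    for k,(u,v,r) in pts.items():
        res=cv2.matchTemplate(t[v-r:v+r,u-r:u+r],B[v-r+6:v+r-6,u-r+6:u+r-6],cv2.TM_CCOEFF_NORMED);_,mx,_,l=cv2.minMaxLoc(res);print(f,k,l[0]-6,l[1]-6,round(mx,2))
E
```

```text
top_end tape 0 0 1.0
top_end marker 0 0 0.99
top_end big 0 0 1.0
top_end redtape 0 0 1.0
scene_end tape 0 0 1.0
scene_end marker 0 0 1.0
scene_end big 0 0 0.93
scene_end redtape 0 0 1.0
scene_end blackbox 0 0 0.96
scene_end2 tape 0 0 0.99
scene_end2 marker 0 0 0.66
scene_end2 big 0 0 0.93
scene_end2 redtape 0 0 1.0
scene_end2 blackbox 0 0 0.99
```

Everything else is in place, so I'm handing in.

```bash
python3 -c "
from plant import *
print(sign_off())"
```

```text
the job is handed in; nothing more can be done
None
```

The carton is in the row and held snug on the second click, with the pawl down; I handed the job in at about 31 s on the robot's clock. In order, I threw the pawl clear, wound the pusher back to its stop and stood the carton in the gap. I then dropped the pawl back and wound the knob two clicks, to 0.628 rad.

**Plate bearing on the row:** the knob torque was about 0.1 N m while winding. It rose to 0.2–0.26 near 0.5 rad and was 0.37 at the end of click 2. That puts the load at roughly 10–12 N, below the 22 N crush limit; I estimated it from torque and geometry, not by direct measurement. Click 1 did not bear.

**Pawl holding:** as I eased the knob back, the torque fell away at about 36°, which is where the pawl should take it. After I let go, the pusher block was where click 2 puts it. The ball was in its pawl-down position in the last top view.

**Row:** the three cartons run without gaps from about y = -110 to +10 mm, with the loaded one standing straight.

**Everything else:** the tape roll, marker, big carton, stapler, cup and the pink and purple boxes showed no shift compared with the first pictures. Some matches in the last pictures were poor, I think because the arm or its shadow was in the way. Pictures taken just before from another arm position matched.

**What went less well:**
- My first push at the pawl slid past the ball without moving it, so I repeated it lower.
- The first wind-back pressed the stop with about 1 N m, with the pawl clear.
- My viewing allowance was used up, so the final checks were done by code without looking at the pictures. In the final wrist picture the check at the ball's position was inconclusive.

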